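# Raise the throwing gauge by one turn of its hand wheel

### The job

Raise the potter's throwing gauge by one step: push its hand wheel clockwise (seen from above) by the orange spoke handle through exactly one full turn, so that the handle stops where it began, then move the hand clear. Only push the handle, with the tips or outsides of the fingers: do not take it between the fingers and do not force it. Leave the vase, the cup and everything else lying about as they are.

Things in the scene. Friction and masses are not known exactly. Their poses are not given: they have to be found in the camera images.
- gauge: throwing gauge, fixed to the table: green base plate 170 (x) x 440 (y) x 16 high, reaching from y -115 to +325; origin on the table under the wheel's axis, z up. A green column (radius 45 at the foot, 22 above height 34) carries the wheel; a white disc with 12 black ticks lies round its foot as a fixed dial. A steel post 281 high stands at x 40, y 285
- pointer_tip (a point): red tip of the gauge's pointer, a thin level rod 118 long that sticks out towards the gauge's +y from a brass block sliding on the post; about 225 above the table, over the vase. One turn of the wheel clockwise lifts it 12
- wheel_axis (a point): point on the wheel's vertical axis at the height of the handle's centre line, 120 above the table. The wheel is level: a dark steel rim of outer radius 68, tube 16 thick, three dark inner spokes; hub top 14 above this point
- wheel (a joint): angle of the hand wheel in rad, growing clockwise seen from above; one full turn is 6.283. It starts anywhere from 0 to 2 and has stops at -1.5 and 11. It stays where it is left; turning it takes about 0.25 N m, i.e. 2 to 4 N at the handle
- handle (a point): orange spoke handle: level round bar 16 thick, sticking out radially from the wheel and turning with it. This point lies on its centre line, 105 from the axis, 120 above the table; x outward along the bar, y along the anticlockwise tangent (push clockwise from the +y side), z up. Bare bar from radius 68 (rim) to 139, then a ball 28 thick (centre at radius 153). Only things under 75 high lie beneath its circle
- vase: bystander, not to be moved: dry unfired grey clay vase, 190 high, 132 across its belly, standing under the gauge's pointer; origin at the centre of its underside
- tape: bystander, not to be moved: blue tape measure, 70 x 62 x 36 high; origin at the centre of its underside
- cup: bystander, not to be moved: pinkish fired clay cup, 72 across, 65 high; origin at the centre of its underside
- stick: bystander, not to be moved: flat pale wooden stick, 180 x 26 x 8 high; origin at the centre of its underside
- trimmer: bystander, not to be moved: trimming tool with wooden handle and steel loop, 180 long, 18 high, lying flat; origin at the centre of its underside
- jar: bystander, not to be moved: grey glaze jar with white cap, 56 across, 70 high; origin at the centre of its underside
- rib: bystander, not to be moved: round wooden disc (potter's rib), 84 across, 7 high; origin at the centre of its underside

How it is judged (in metres and radians):
On the way:
1. the handle has been pushed clockwise to the far side of its circle (half a turn) (distance of handle from where it was at the start of the episode above 0.195 m and value of joint wheel above 2.7 rad).
At the end, for the whole second after the job is handed in: the wheel has been turned clockwise by one full turn, neither none nor two, and rests with the middle of its handle within 16 mm (about 9 degrees) of where it began; every loose thing is within 30 mm of its start and the vase, cup and jar stand upright (distance of handle from where it was at the start of the episode below 0.016 m and value of joint wheel between 5.5 and 9 rad and velocity of joint wheel between -0.05 and 0.05 rad/s and distance of each of vase, tape, cup, stick, trimmer, jar, rib from where it was at the start of the episode below 0.03 m and angle between each of vase, cup, jar's own z axis and vertical below 0.2 rad); the robot touches nothing.
It fails at once if the handle is taken between the fingers instead of being pushed (grasp point on the bar: within 9 mm of its centre line sideways and 22 mm in height) (y of the grasp point in the frame of handle between -0.009 and 0.009 m and z of the grasp point in the frame of handle between -0.022 and 0.022 m and x of the grasp point in the frame of handle between -0.045 and 0.06 m).
It fails at once if the handle or gauge is forced (over 40 N from the fingers) (contact force between the fingers and gauge above 40 N).
It fails at once if a bystander is moved or lifted by more than 30 mm (distance of any of vase, tape, cup, stick, trimmer, jar, rib from where it was at the start of the episode above 0.03 m).
It fails at once if the vase, cup or jar is tipped (angle between any of vase, cup, jar's own z axis and vertical above 0.4 rad).
It also fails if it takes over 67 s, if anything falls off the work surface, if the arm or the gripper's body presses on something with over 40 N, if the wrist force passes 120 N, or if a joint passes its speed limit or range.

### The arm

A 6-joint arm with a two-finger parallel gripper is mounted at the origin on the work surface. World frame = base frame: x ahead of the robot, y to its left, z up, the work surface at z = 0. Lengths are in mm, angles in degrees, forces in N, time in s.
With the tool pointing down it reaches from about 300 to 850 mm from the base axis. Payload 4.2 kg.
Tool frame: the origin (TCP) lies midway between the tips of the shut fingers; the grasp point (between the pads) lies 19 mm behind it; x points along the fingers, y is the direction in which the jaws open and shut, and the axes are right-handed (so a half turn about x gives the same grasp; the last joint's range is limited). The gripper opens to 91 mm and grips with 3 to 60 N. Pads are 32 mm wide; open, the fingers measure 118 mm over their backs; the gripper's body (76 mm by 178 mm) begins 60 mm behind the grasp point.
Start: joints at [75.802, 18.312, 89.639, -0, 72.044, -1.146], TCP at [129.856, 560.161, 213.976] pointing down, gripper open.
Joint ranges: [-177.97, 177.97], [-48.28, 115.42], [12.27, 149.76], [-77.06, 257.06], [2.81, 150.46], [-146.56, 146.56]. Speed limits (degrees/s): [147.25, 147.25, 180, 180, 180, 180].

### API

Orientations are given as [roll, pitch, yaw] about the fixed x, y, z axes, in that order (R = Rz(yaw) Ry(pitch) Rx(roll)).
In Python, from workcell import env gives the robot as it stands.
- The arm moves only by the shell command python3 -m handwheel 'ROWS' [FORCE]. ROWS is text: rows parted by semicolons, each of 7 numbers parted by spaces: the turn, a rotation vector about the tool's x, y, z in degrees, then the shift along the tool's x, y, z in m, then the finger opening in m, from 0 to 0.0912. In form: rx ry rz x y z grip; .... A call has 1 to 12 rows; each row is the pose to reach, as a shift and turn from the pose commanded when the call began, along the tool's axes at that moment; what a row does not reach only later rows make up. A row lasts 1/12 s, in which the tool goes at most 41.7 mm and 7.16 degrees, less where a joint would pass 70% of its speed; a pose out of reach is approached as far as the arm can. A call with a gripper value outside its range is refused whole. The fingers move at their own pace and stop on an object; FORCE is the grip in N (left out, the last holds). Time passes only in rows, so rows that repeat a pose let the fingers close. It gives the time, the measured TCP pose, the force and the opening at its end, in the units of the state.
- env.state(): the state, without advancing time (a new reading comes with each control period).
- env.grab_frame(name): name is "scene" or "side" or "wrist"; returns the picture (480x640x3 uint8, red, green, blue); there is no depth.
- env.get_calibration(name): a dict with "mtx" (3x3 intrinsics, pixels), "T" (4x4, takes a point from camera to world coordinates); the wrist camera has in their place "hand_eye" (4x4, takes a point from camera to tool coordinates, whose origin is the TCP and whose axes are the tool frame's). Camera axes: x right, y up, looking along -z (the intrinsics and any distortion apply to the point x, -y, -z); pixel columns grow to the right and rows downward; lengths in mm; the calibration is good to about 2 mm. The wrist camera is an equidistant fisheye: a pixel r from the principal point sees the ray r / f radians off the axis. A picture is of the moment at which its call begins: read the wrist's pose just before it. get_calibration takes no time and is no camera call.
- env.job_done(): hands the job in, once; it reports no verdict.
The state is a dict: "time_s": time; "qpos": joint angles; "qvel": joint speeds; "effort": joint torques, N m; "ee_pos": TCP position; "ee_rot": TCP orientation; "force": force on the tool from outside, world axes, zero at the start; "torque": the same for the moment, N m; "gripper_width": finger opening in mm.
Only numpy, scipy, OpenCV 4.12 (cv2) and the standard library are available. Lean on these libraries where they do the work, as an engineer would, in place of code of your own. Each camera call takes 0.05 s, during which the arm holds its last target. There are 200 camera calls.

## Working session

There is one attempt and no reset: what is moved stays moved. The work goes in short steps, Python scripts to look and compute and a shell command to move; the robot and the scene stay as the last step left them, time stands still between calls to the robot, and variables do not carry over. Pictures are saved under pics/ and viewed, on a budget of 10 in all, crops included, one or two more only if the job needs it, and the job is handed in when it is done.

```bash
mkdir -p pics; ls; cat > h.py <<'E'
import numpy as np, cv2
from workcell import env
from scipy.spatial.transform import Rotation as R
def snap(n,f):
    im=env.grab_frame(n); cv2.imwrite(f'pics/{f}.png',im[:,:,::-1]); return im
def ray(n,u,v):
    c=env.get_calibration(n);K=np.array(c['mtx']);T=np.array(c['T'])
    d=np.array([(u-K[0,2])/K[0,0],-(v-K[1,2])/K[1,1],-1.]);
    return T[:3,3],T[:3,:3]@d
def onz(n,u,v,z):
    o,d=ray(n,u,v); return o+d*(z-o[2])/d[2]
E
python3 - <<'E'
from h import *
print(env.state())
for n in('scene','side','wrist'): print(n,env.get_calibration(n))
a=snap('scene','a'); b=snap('side','b')
E
```

```text
pics
{'time_s': 0.0, 'qpos': array([ 7.58012805e+01,  1.83507807e+01,  8.97071286e+01, -1.58842877e-03,
        7.20440058e+01, -1.14709085e+00]), 'qvel': array([-0.03597636, -0.00721985, -0.02620427, -0.00811243,  0.03330303,
       -0.03095105]), 'effort': array([ 3.16038087e-03, -4.12468064e+01, -2.31972510e+01,  7.31675536e-02,
        4.57328826e-02, -1.60888094e-04]), 'ee_pos': array([129.74471958, 559.64234104, 213.1240178 ]), 'ee_rot': array([ -90.29813748,   89.89807373, -103.34927504]), 'force': array([ 0.13582135,  0.17901491, -0.32906606]), 'torque': array([ 0.01518658, -0.00033122, -0.05004918]), 'gripper_width': 91.08628239841998}
scene {'mtx': array([[580.88831705,   0.        , 320.92766741],
       [  0.        , 580.88831705, 240.87775053],
       [  0.        ,   0.        ,   1.        ]]), 'T': array([[ 3.21727977e-01, -7.28839966e-01,  6.04386808e-01,
         1.33053761e+03],
       [ 9.46814973e-01,  2.51495344e-01, -2.00727425e-01,
        -1.39307307e+02],
       [-5.70229893e-03,  6.36822107e-01,  7.70989681e-01,
         1.10491685e+03],
       [ 0.0000000
[... 406 characters left out ...]
+02],
       [-7.55718646e-03,  6.60226146e-01,  7.51028844e-01,
         9.43607541e+02],
       [ 0.00000000e+00,  0.00000000e+00,  0.00000000e+00,
         1.00000000e+00]])}
wrist {'mtx': array([[371.64829954,   0.        , 323.49320605],
       [  0.        , 371.64829954, 236.63708835],
       [  0.        ,   0.        ,   1.        ]]), 'hand_eye': array([[-2.57183683e-04,  2.46778209e-01, -9.69071953e-01,
        -1.70908608e+02],
       [ 9.99999161e-01,  1.29361242e-03,  6.40322813e-05,
        -1.46793655e+00],
       [ 1.26940528e-03, -9.69071123e-01, -2.46778335e-01,
        -6.97246594e+01],
       [ 0.00000000e+00,  0.00000000e+00,  0.00000000e+00,
         1.00000000e+00]])}
```

View pics/a.png

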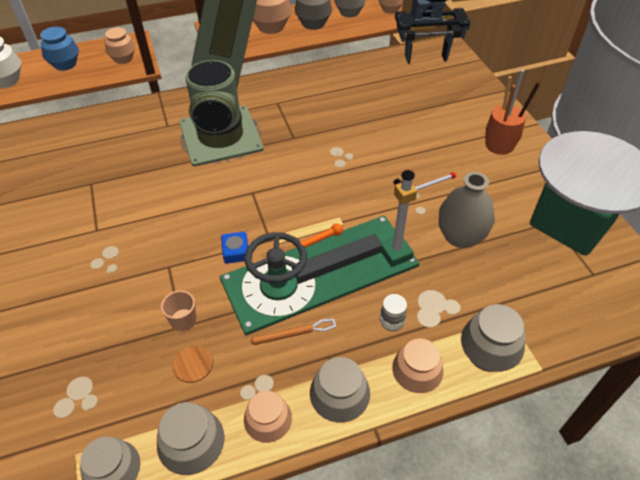

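View pics/b.png

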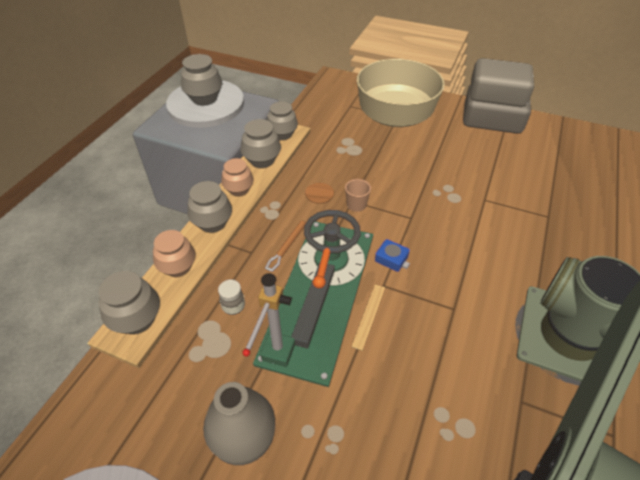

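The scene view shows the wheel at about (276,256) with the handle ball at (338,229). The side view has the wheel at (332,232) and the ball at (319,282). The vase is far along +y, and the arm is out of the way.

```bash
python3 - <<'E'
from h import *
for n,f,box in(('scene','a',(225,215,350,300)),('side','b',(295,205,365,295))):
    im=cv2.imread(f'pics/{f}.png'); x0,y0,x1,y1=box
    hsv=cv2.cvtColor(im,cv2.COLOR_BGR2HSV)[y0:y1,x0:x1]
    m=((hsv[...,0]<13)&(hsv[...,1]>215)&(hsv[...,2]>150)).astype(np.uint8)
    k,l,s,c=cv2.connectedComponentsWithStats(m); i=1+np.argmax(s[1:,4]); 
    v,u=np.where(l==i); u=u+x0;v=v+y0
    P=np.array([onz(n,a,b,120)[:2] for a,b in zip(u,v)])
    mu=P.mean(0); w=np.linalg.svd(P-mu,full_matrices=False)[2][0]; t=(P-mu)@w
    print(n,'orange',len(u),'mean',mu.round(1),'dir',np.degrees(np.arctan2(w[1],w[0])).round(1),'ends',(mu+w*t.min()).round(1),(mu+w*t.max()).round(1))
    d=((hsv[...,2]<85)&(hsv[...,1]<110)).astype(np.uint8)
    v,u=np.where(d>0)
    Q=np.array([onz(n,a+x0,b+y0,120)[:2] for a,b in zip(u,v)])
    # outer hull circle of rim: robust fit starting from the handle-side guess
    from scipy.optimize import least_squares
    c0=np.median(Q,0)
    for it in range(6):
        r=np.linalg.norm(Q-c0,axis=1); S=Q[(r>48)&(r<74)]
        c0=least_squares(lambda c:np.linalg.norm(S-c,axis=1)-60,c0,loss='soft_l1',f_scale=4).x
    r=np.linalg.norm(S-c0,axis=1); print(' rim centre',c0.round(1),len(S),r.mean().round(1),r.std().round(1))
E
```

```text
scene orange 162 mean [544.3 132.6] dir 103.6 ends [557.   79.8] [534.7 172.6]
 rim centre [593.5  49.4] 774 60.3 7.2Traceback (most recent call last):
  File "<stdin>", line 6, in <module>
    return _wrapfunc(a, 'argmax', axis=axis, out=out, **kwds)
    return bound(*args, **kwds)
ValueError: attempt to get argmax of an empty sequence
```

```bash
python3 - <<'E'
from h import *
a=cv2.imread('pics/a.png')[215:305,220:355]; b=cv2.imread('pics/b.png')[200:300,290:370]
a=cv2.resize(a,None,fx=4,fy=4,interpolation=2);b=cv2.resize(b,None,fx=3.2,fy=3.2,interpolation=2)
o=np.zeros((360,800,3),np.uint8);o[:,:540]=a;o[:320,540:796]=b
cv2.imwrite('pics/c.png',o)
h=cv2.cvtColor(cv2.imread('pics/b.png'),cv2.COLOR_BGR2HSV);print(h[276:288:3,316:323:3].reshape(-1,3).tolist())
E
```

```text
[[10, 170, 159], [10, 192, 198], [10, 188, 180], [11, 197, 223], [12, 194, 229], [11, 196, 213], [11, 196, 226], [12, 192, 233], [11, 200, 218], [11, 196, 199], [11, 198, 213], [11, 192, 182]]
```

View pics/c.png

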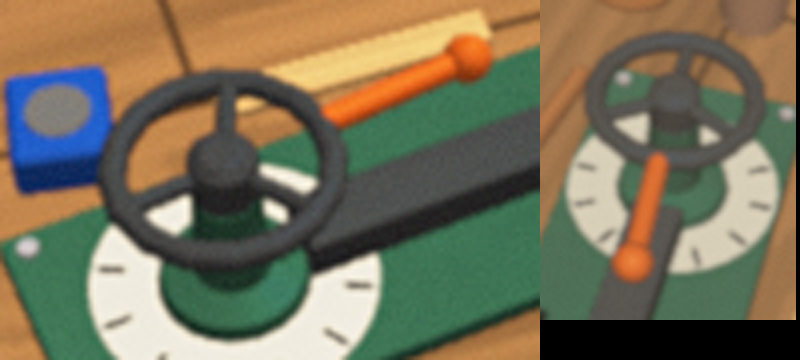

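The crops show the rim centre at about (276,257) in scene and (332.2,231.3) in side. The ball centre is at (337,229.3) and (319.1,282.2).

```bash
python3 - <<'E'
from h import *
def tri(p,q):
    o1,d1=ray('scene',*p);o2,d2=ray('side',*q)
    s=np.linalg.lstsq(np.c_[d1,-d2],o2-o1,rcond=None)[0]
    A=o1+d1*s[0];B=o2+d2*s[1];return (A+B)/2,np.linalg.norm(A-B)
for k,p,q in(('rim',(276,257),(332.2,231.3)),('ball',(337,229.3),(319.1,282.2)),('root',(301.3,243.8),(326.9,249.4)),('cup',(180,312),(357,195)),('jar cap',(395,303),(229,289)),('tip',(453,175),(246,352)),('postcap',(407,176),(268,282)),('vase top',(476,181),(231,397))):
    P,e=tri(p,q); print(k,P.round(1),'gap',e.round(1), onz('scene',*p,120)[:2].round(1),onz('side',*q,120)[:2].round(1))
# gauge yaw: corners of base plate
for n,u,v in(('scene',222,277),('scene',245,327),('scene',388,219),('scene',418,265),('side',373,233),('side',258,362),('side',328,382)): print(n,onz(n,u,v,16)[:2].round(1))
E
```

```text
rim [569.8  11.7 119.7] gap 1.1 [569.5  11.3] [570.   12.4]
ball [539.9 161.8 121.3] gap 1.0 [538.4 161.9] [540.5 161.4]
root [557.9  73.1 126. ] gap 1.8 [552.3  73.8] [560.2  69.2]
cup [ 583.9 -214.1   37.1] gap 1.6 [ 641.2 -208.8] [ 558.7 -127.8]
jar cap [733.8 224.2  70.9] gap 2.4 [761.3 206.2] [710.3 253.1]
tip [564.4 416.2 230.7] gap 1.2 [466.9 486.1] [605.2 369.5]
postcap [577.1 299.3 275.3] gap 4.9 [433.6 379.5] [642.1 204. ]
vase top [562.6 481.1 190.3] gap 0.3 [503.4 528.7] [586.8 458.9]
scene [ 504.9 -107.2]
scene [652.5 -89.3]
scene [464.4 326.1]
scene [620.8 336. ]
side [ 501.8 -113.4]
side [608.2 335.9]
side [453.8 318.9]
```

```bash
cat >> h.py <<'E'
C=np.array([570.,12.]); A0=101.3; 
def rot(): return R.from_euler('xyz',env.state()['ee_rot'],degrees=True).as_matrix()
def tool(d): return rot().T@np.asarray(d,float)  # world shift -> tool shift
E
python3 - <<'E'
from h import *
print(rot().round(3)); p=env.state()['ee_pos']
a=np.radians(A0+28); t=np.array([*(C+105*np.array([np.cos(a),np.sin(a)])),213])
print(t, tool(t-p).round(1))
E
```

```text
[[-0.     0.226  0.974]
 [-0.002  0.974 -0.226]
 [-1.    -0.002  0.   ]]
[503.49500837  93.25322202 213.        ] [   0.8 -370.   469.4]
```

```bash
python3 -m handwheel '-2 0 0 0 -0.03 0.04 0.05; -4 0 0 0 -0.06 0.075 0; -6 0 0 0 -0.085 0.11 0; -8 0 0 0 -0.11 0.14 0; -10 0 0 0 -0.135 0.17 0; -12 0 0 0 -0.16 0.2 0; -13.1 0 0 0 -0.185 0.235 0; -13.1 0 0 0 -0.21 0.265 0; -13.1 0 0 0 -0.235 0.295 0; -13.1 0 0 0 -0.26 0.325 0; -13.1 0 0 0 -0.28 0.355 0; -13.1 0 0 0 -0.3 0.38 0' 5; python3 - <<'E'
from h import *
print(rot().round(3)); p=env.state()['ee_pos']
a=np.radians(A0+28); t=np.array([*(C+105*np.array([np.cos(a),np.sin(a)])),213])
print(p,t, tool(t-p).round(1))
E
```

```text
time_s: 1.1
ee_pos: [433.5, 180.0, 213.8]
ee_rot: [-6.0, 90.0, -6.0]
force: [-0.7, 1.5, 0.0]
gripper_width: 14.0
[[ 0.  0.  1.]
 [-0.  1. -0.]
 [-1. -0.  0.]]
[433.52215297 180.01902489 213.80678488] [503.49500837  93.25322202 213.        ] [  0.8 -86.7  70. ]
```

```bash
python3 -m handwheel '0 0 0 0 -0.03 0.025 0; 0 0 0 0 -0.06 0.05 0; 0 0 0 0 -0.087 0.07 0; 0 0 0 0 -0.087 0.07 0; 0 0 0 0 -0.087 0.07 0; 0 0 0 0 -0.087 0.07 0'; python3 - <<'E'
from h import *
print(env.state()['ee_pos']); snap('wrist','d')
E
```

```text
time_s: 1.6
ee_pos: [501.6, 95.4, 213.5]
ee_rot: [165.3, 89.9, 165.3]
force: [-0.1, 0.4, -0.4]
gripper_width: 0.3
[501.63802067  95.38299935 213.46299042]
```

View pics/d.png

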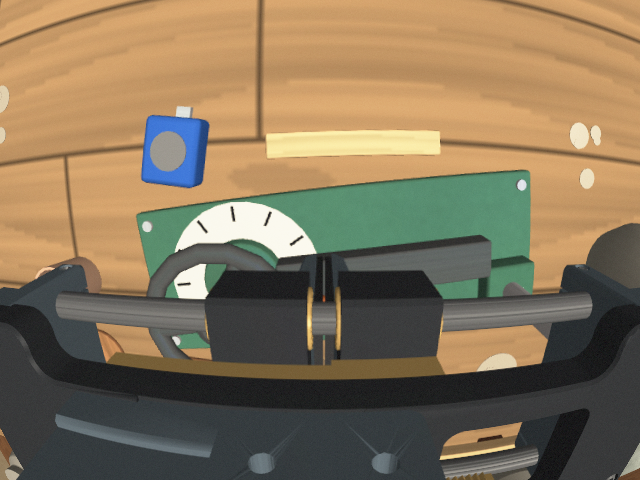

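The wrist view shows the shut fingers over the plate, with the stick, tape and dial undisturbed; the hand hides the handle. I'll descend beside the bar and print the waypoints.

```bash
python3 -m handwheel '0 0 0 0.03 0 0 0; 0 0 0 0.06 0 0 0; 0 0 0 0.09 0 0 0; 0 0 0 0.117 0 0 0; 0 0 0 0.117 0 0 0; 0 0 0 0.117 0 0 0'; python3 - <<'E'
from h import *
p=env.state()['ee_pos'];print(p)
P=lambda a:C+105*np.array([np.cos(np.radians(a)),np.sin(np.radians(a))])
b=np.radians(A0);h=13.5*abs(np.cos(b))+16*abs(np.sin(b));print('contact phi',A0+np.degrees(np.arcsin((8+h)/105)))
st=p[:2]
for k in range(5):
    print('call',k)
    s=[P(129.3-72*k-6*i) for i in range(1,13)]
    print('; '.join('%.0f %.0f'%((q-st)[1],(q-st)[0]) for q in s)); st=s[-1]
E
```

```text
time_s: 2.15
ee_pos: [501.0, 96.1, 96.5]
ee_rot: [-175.6, 89.8, -175.5]
force: [0.4, 1.0, -1.1]
gripper_width: 0.5
[501.01934403  96.13146068  96.48891472]
contact phi 115.8254813820957
call 0
4 11; 9 21; 14 31; 17 41; 19 52; 21 63; 21 74; 20 85; 17 96; 14 106; 10 116; 4 126
call 1
-6 9; -14 17; -22 25; -31 31; -40 37; -50 41; -61 45; -71 47; -82 48; -93 48; -104 47; -115 45
call 2
-10 -3; -21 -8; -30 -13; -39 -20; -47 -27; -55 -35; -61 -44; -67 -53; -71 -63; -75 -74; -77 -85; -78 -96
call 3
-0 -11; 1 -22; 3 -33; 7 -43; 11 -53; 16 -63; 23 -72; 30 -80; 38 -87; 47 -94; 57 -99; 67 -104
call 4
10 -3; 21 -6; 32 -7; 43 -7; 54 -6; 65 -4; 75 -0; 85 4; 95 9; 104 16; 112 23; 119 31
```

```bash
python3 -m handwheel '0 0 0 0 0.002 0.005 0; 0 0 0 0 0.004 0.011 0; 0 0 0 0 0.007 0.016 0; 0 0 0 0 0.009 0.021 0; 0 0 0 0 0.012 0.026 0; 0 0 0 0 0.014 0.031 0; 0 0 0 0 0.016 0.036 0; 0 0 0 0 0.017 0.041 0; 0 0 0 0 0.018 0.046 0; 0 0 0 0 0.019 0.052 0; 0 0 0 0 0.02 0.057 0; 0 0 0 0 0.021 0.063 0'; python3 - <<'E'
from h import *
snap('scene','e'); p=env.state()['ee_pos']; print(p,env.state()['force'],np.degrees(np.arctan2(*(p[:2]-C)[::-1])),np.hypot(*(p[:2]-C)))
E
```

```text
time_s: 3.15
ee_pos: [565.3, 116.2, 96.6]
ee_rot: [-179.1, 89.9, -179.1]
force: [-3.4, -2.0, 0.0]
gripper_width: 0.6
[567.15242712 116.62166237  96.79176648] [-0.87155979 -0.638583   -0.91827773] 91.55908091347152 104.66040754563815
```

View pics/e.png

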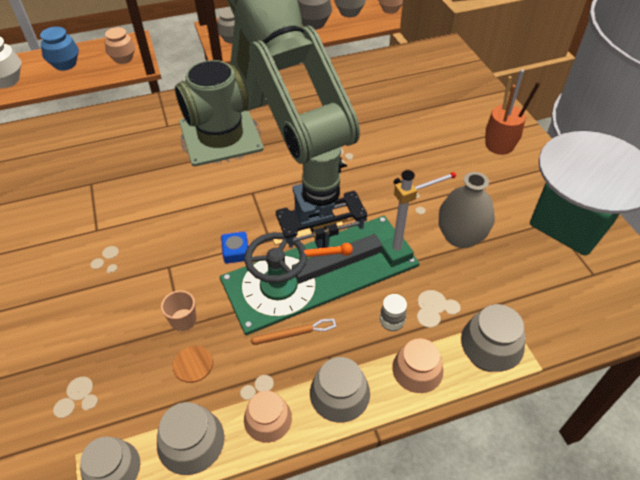

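The fingers are pushing the bar at about 3 N. The ball has moved to (347,249) and the bystanders are in place. On round the circle.

```bash
python3 - <<'E'
from h import *
P=lambda a:C+105*np.array([np.cos(np.radians(a)),np.sin(np.radians(a))])
st=env.state()['ee_pos'][:2];print(st)
for k in range(4):
    s=[P(91.3-72*k-6*i) for i in range(1,13)]
    print('; '.join('%.0f %.0f'%((q-st)[1],(q-st)[0]) for q in s),s[-1].round()); st=s[-1]
E
```

```text
[567.15242712 116.62166237]
0 11; -1 22; -4 33; -8 43; -13 53; -18 63; -25 71; -33 79; -41 86; -50 93; -60 98; -70 102 [669.  47.]
-11 3; -21 5; -32 6; -43 6; -54 4; -65 1; -75 -2; -85 -7; -94 -13; -103 -19; -111 -27; -118 -35 [634. -72.]
-6 -9; -11 -19; -16 -29; -19 -39; -21 -50; -21 -61; -21 -72; -20 -83; -17 -94; -13 -104; -9 -114; -3 -123 [510. -74.]
7 -9; 14 -17; 23 -24; 32 -30; 41 -35; 52 -39; 62 -42; 73 -44; 84 -45; 95 -45; 106 -43; 116 -41 [469.  42.]
```

```bash
python3 -m handwheel '0 0 0 0 0 0.011 0; 0 0 0 0 -0.001 0.022 0; 0 0 0 0 -0.004 0.033 0; 0 0 0 0 -0.008 0.043 0; 0 0 0 0 -0.013 0.053 0; 0 0 0 0 -0.018 0.063 0; 0 0 0 0 -0.025 0.071 0; 0 0 0 0 -0.033 0.079 0; 0 0 0 0 -0.041 0.086 0; 0 0 0 0 -0.05 0.093 0; 0 0 0 0 -0.06 0.098 0; 0 0 0 0 -0.07 0.102 0'
```

```text
time_s: 4.2
ee_pos: [668.3, 45.4, 97.1]
ee_rot: [23.1, 89.9, 23.1]
force: [-2.9, 2.6, -0.2]
gripper_width: 0.6
```

```bash
python3 -m handwheel '0 0 0 0 -0.011 0.003 0; 0 0 0 0 -0.021 0.005 0; 0 0 0 0 -0.032 0.006 0; 0 0 0 0 -0.043 0.006 0; 0 0 0 0 -0.054 0.004 0; 0 0 0 0 -0.065 0.001 0; 0 0 0 0 -0.075 -0.002 0; 0 0 0 0 -0.085 -0.007 0; 0 0 0 0 -0.094 -0.013 0; 0 0 0 0 -0.103 -0.019 0; 0 0 0 0 -0.111 -0.027 0; 0 0 0 0 -0.118 -0.035 0'
python3 - <<'E'
from h import *
snap('scene','f')
E
```

```text
time_s: 5.2
ee_pos: [632.2, -72.9, 97.2]
ee_rot: [-20.9, 89.9, -20.8]
force: [2.0, 3.4, -0.0]
gripper_width: 0.7
```

View pics/f.png

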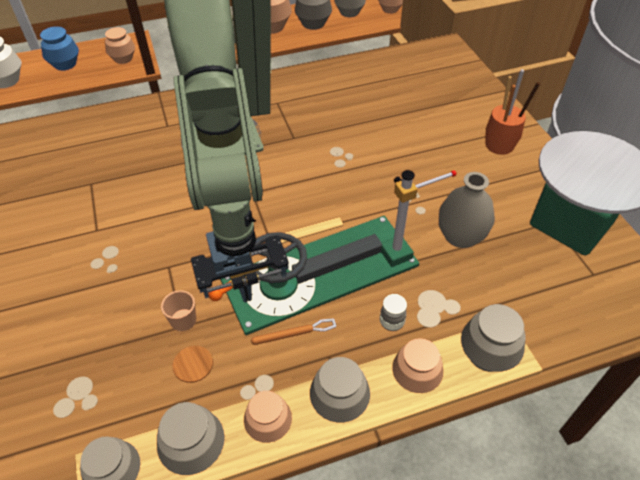

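The ball is now at (216,294), about half a turn round, and nothing else has been disturbed.

```bash
python3 -m handwheel '0 0 0 0 -0.006 -0.009 0; 0 0 0 0 -0.011 -0.019 0; 0 0 0 0 -0.016 -0.029 0; 0 0 0 0 -0.019 -0.039 0; 0 0 0 0 -0.021 -0.05 0; 0 0 0 0 -0.021 -0.061 0; 0 0 0 0 -0.021 -0.072 0; 0 0 0 0 -0.02 -0.083 0; 0 0 0 0 -0.017 -0.094 0; 0 0 0 0 -0.013 -0.104 0; 0 0 0 0 -0.009 -0.114 0; 0 0 0 0 -0.003 -0.123 0'
```

```text
time_s: 6.25
ee_pos: [508.8, -75.2, 97.2]
ee_rot: [-47.8, 89.9, -47.7]
force: [3.9, -1.1, 0.2]
gripper_width: 0.4
```

```bash
python3 -m handwheel '0 0 0 0 0.007 -0.009 0; 0 0 0 0 0.014 -0.017 0; 0 0 0 0 0.023 -0.024 0; 0 0 0 0 0.032 -0.03 0; 0 0 0 0 0.041 -0.035 0; 0 0 0 0 0.052 -0.039 0; 0 0 0 0 0.062 -0.042 0; 0 0 0 0 0.073 -0.044 0; 0 0 0 0 0.084 -0.045 0; 0 0 0 0 0.095 -0.045 0; 0 0 0 0 0.106 -0.043 0; 0 0 0 0 0.116 -0.041 0'
python3 - <<'E'
from h import *
P=lambda a:C+105*np.array([np.cos(np.radians(a)),np.sin(np.radians(a))])
s=env.state();st=s['ee_pos'][:2];print(st,s['force'],np.degrees(np.arctan2(*(st-C)[::-1])))
print('; '.join('%.0f:%.0f %.0f'%(a,(P(a)-st)[1],(P(a)-st)[0]) for a in (157,152,147,142,137,133,130,127,124,121,118.5,116)))
snap('scene','g')
E
```

```text
time_s: 7.25
ee_pos: [467.9, 42.2, 96.7]
ee_rot: [-172.7, 89.9, -172.6]
force: [0.5, -4.0, 1.2]
gripper_width: 0.4
[467.89516055  42.21511396] [ 0.48185453 -4.0261809   1.17756068] 163.51533187366567
157:11 5; 152:19 9; 147:27 14; 142:34 19; 137:41 25; 133:47 30; 130:50 35; 127:54 39; 124:57 43; 121:60 48; 118:62 52; 116:64 56
```

View pics/g.png

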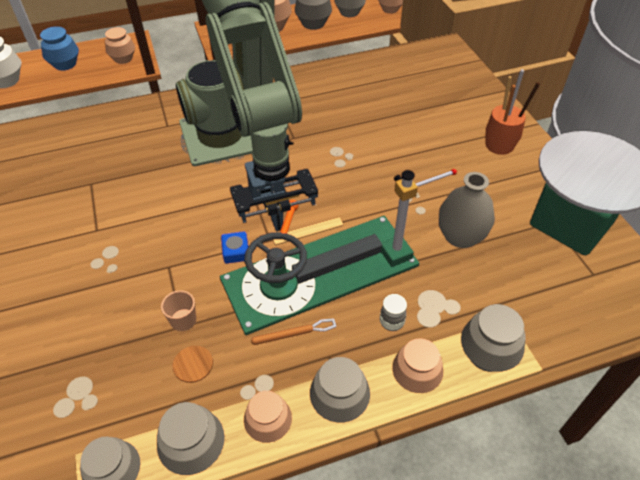

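The bar is at about (289,220), ahead of the fingers and still short of its start. I'll push to a few degrees before it, then measure.

```bash
python3 -m handwheel '0 0 0 0 0.011 0.005 0; 0 0 0 0 0.019 0.009 0; 0 0 0 0 0.027 0.014 0; 0 0 0 0 0.034 0.019 0; 0 0 0 0 0.041 0.025 0; 0 0 0 0 0.047 0.03 0; 0 0 0 0 0.05 0.035 0; 0 0 0 0 0.054 0.039 0; 0 0 0 0 0.057 0.043 0; 0 0 0 0 0.06 0.048 0; 0 0 0 0 0.06 0.048 0'
cat >> h.py <<'E'
def ball(n,f,box):
    x0,y0,x1,y1=box; h=cv2.cvtColor(cv2.imread(f'pics/{f}.png'),cv2.COLOR_BGR2HSV)[y0:y1,x0:x1].astype(int)
    m=((h[...,0]>3)&(h[...,0]<14)&(h[...,1]>180)&(h[...,2]>145)).astype(np.uint8)
    k,l,s,c=cv2.connectedComponentsWithStats(m); i=1+np.argmax(s[1:,4]); m=(l==i).astype(np.uint8)
    d=cv2.distanceTransform(cv2.resize(m*255,None,fx=4,fy=4,interpolation=cv2.INTER_CUBIC)//128*255,cv2.DIST_L2,5)
    v,u=np.unravel_index(np.argmax(d),d.shape); p=(x0+u/4-.4,y0+v/4-.4)
    q=onz(n,*p,120)[:2]-C; return p,s[i,4],np.degrees(np.arctan2(q[1],q[0])).round(2),np.hypot(*q).round(1)
E
python3 - <<'E'
from h import *
s=env.state();st=s['ee_pos'][:2];print(st,s['force'],np.degrees(np.arctan2(*(st-C)[::-1])))
snap('scene','g2');snap('side','h2')
for n,f in(('scene','a'),('scene','g2')): print(n,f,ball(n,f,(285,195,352,250)))
for n,f in(('side','b'),('side','h2')): print(n,f,ball(n,f,(300,240,360,300)))
E
```

```text
time_s: 8.22
ee_pos: [517.5, 102.0, 96.9]
ee_rot: [44.3, 89.9, 44.3]
force: [0.6, -0.9, -0.4]
gripper_width: 0.8
[517.5298076  101.96559555] [ 0.59254378 -0.91601159 -0.3671343 ] 120.2518095571975
scene a ((np.float64(335.85), np.float64(228.1)), np.int32(306), np.float64(103.54), np.float64(152.9))
scene g2 ((np.float64(332.85), np.float64(225.1)), np.int32(293), np.float64(107.71), np.float64(152.5))
side b ((np.float64(318.6), np.float64(281.6)), np.int32(244), np.float64(100.64), np.float64(151.0))
side h2 ((np.float64(323.6), np.float64(282.35)), np.int32(92), np.float64(104.79), np.float64(151.0))
```

Both views agree that 4.2° remain.

```bash
python3 -m handwheel '0 0 0 0 0.002 0.003 0; 0 0 0 0 0.004 0.006 0; 0 0 0 0 0.0045 0.007 0; 0 0 0 0 0.0045 0.007 0; 0 0 0 0 0.0045 0.007 0'
python3 - <<'E'
from h import *
s=env.state();st=s['ee_pos'][:2];print(st,s['force'],np.degrees(np.arctan2(*(st-C)[::-1])))
snap('scene','g3');snap('side','h3')
print(ball('scene','g3',(285,195,352,250)),ball('side','h3',(300,240,360,300)))
E
```

```text
time_s: 8.73
ee_pos: [523.6, 105.8, 97.0]
ee_rot: [40.1, 90.0, 40.1]
force: [-0.6, -2.0, -0.7]
gripper_width: 0.8
[523.5724753  105.81110014] [-0.60393986 -2.04855021 -0.70145279] 116.33100959666902
((np.float64(333.85), np.float64(228.85)), np.int32(296), np.float64(103.75), np.float64(147.9)) ((np.float64(318.85), np.float64(281.85)), np.int32(84), np.float64(100.89), np.float64(151.5))
```

Both views are within 0.3° of the start (0.5 mm at the handle). Next I back off, rise and retreat.

```bash
python3 -m handwheel '0 0 0 0 -0.004 -0.008 0; 0 0 0 0 -0.012 -0.025 0; 0 0 0 0 -0.015 -0.035 0; 0 0 0 0 -0.015 -0.035 0; 0 0 0 -0.03 -0.015 -0.035 0; 0 0 0 -0.06 -0.015 -0.035 0; 0 0 0 -0.09 -0.015 -0.035 0; 0 0 0 -0.12 -0.015 -0.035 0; 0 0 0 -0.14 0 -0.06 0; 0 0 0 -0.15 0.02 -0.09 0; 0 0 0 -0.15 0.045 -0.11 0; 0 0 0 -0.15 0.07 -0.13 0'
python3 -m handwheel '0 0 0 0 0.03 -0.02 0; 0 0 0 0 0.06 -0.04 0; 0 0 0 0 0.09 -0.06 0; 0 0 0 0 0.1 -0.07 0; 0 0 0 0 0.1 -0.07 0; 0 0 0 0 0.1 -0.07 0; 0 0 0 0 0.1 -0.07 0'
python3 - <<'E'
from h import *
a=snap('scene','g4');b=snap('side','h4')
print(ball('scene','g4',(285,195,352,250)),ball('side','h4',(300,240,360,300)))
x=cv2.imread('pics/g4.png');y=cv2.imread('pics/h4.png')
cv2.imwrite('pics/z.png',np.hstack([x[140:400,120:520],y[150:410,160:560]]))
E
```

```text
time_s: 9.83
ee_pos: [393.1, 176.7, 248.4]
ee_rot: [30.4, 89.7, 30.3]
force: [0.2, 0.7, -0.5]
gripper_width: 0.3
time_s: 10.42
ee_pos: [323.8, 275.3, 247.1]
ee_rot: [16.7, 89.9, 16.7]
force: [0.0, -0.5, -0.4]
gripper_width: 0.4
((np.float64(336.6), np.float64(227.6)), np.int32(304), np.float64(103.66), np.float64(155.1)) ((np.float64(319.35), np.float64(281.35)), np.int32(241), np.float64(101.19), np.float64(150.0))
```

View pics/z.png

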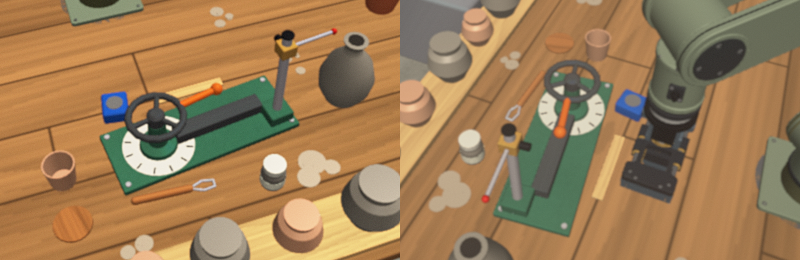

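The handle is back where it began: the ball is at about (337,228) in scene and (319,281) in side. The pointer has risen a little, the bystanders are in place and the hand is clear.

```bash
python3 -c "
from workcell import env
print(env.job_done())"
```

```text
the job is handed in; nothing more can be done
None
```

I pushed the hand wheel clockwise through one full turn with the backs of the shut fingers. I then backed the hand off, raised it and moved it clear, and handed the job in at about 10.5 s.

- **Handle position:** in the last pictures the ball was within 0.1° (scene) and 0.6° (side) of where it began, about 1 mm at the handle against 16 mm allowed. The two views give different absolute angles (103.7° and 101.2°), so I compared each view only with its own first picture.
- **Force:** the highest push force I saw was about 4–5 N, read only at the end of each move.
- **Surroundings:** the vase, cup, jar, tape, stick, trimmer and rib look unmoved and upright in the final views. I checked this by eye and did not measure it.
- **Pointer:** it looks slightly higher, but I did not measure the 12 mm lift.

No check failed.

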